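# Close the second course of a fire-brick kiln wall

## Task

Finish the second course of the small fire-brick kiln wall in the grey steel clamp frame, half a brick out of step with the course below: set the loose full brick on the rib next to the half brick that is already there, so that it straddles the joint underneath, and set the loose half brick beyond it at the clamp end. Set them down rather than drop them, groove over rib. Then push the clamp's black knob fully home so that the course is tight and lines up with the one below, and leave the cup, the tape roll and the yellow bowl where they are.

Things in the scene. Friction and masses are not known exactly. Their poses are not given: they have to be found in the camera images.
- frame: Fixed grey steel clamp frame. Origin on the table under the wall's middle; y along the wall towards the fixed end plate (y 140 to 147 mm, 94 mm high), x across, z up. Sole 78 mm wide. First course, set fast: two full bricks, y -140 to 0 and 0 to 140 mm, top at z 56 mm, rib top at z 63. Second course so far: a half brick set fast at y 70 to 140, z 56 to 104, rib top 111 mm.
- joint_mid (a point): Point over the first course's middle joint, at frame (0, 0, 56) mm, axes as the frame's: in the finished wall the full brick's origin is here. The rib below is rounded, 19 mm wide, 7 mm high, along y. Beside the wall nothing stands higher than the sole's lips (z 22 mm, 34 mm from the middle).
- gap_end (a point): Point on the first course at the clamp end, at frame (0, -105, 56) mm, axes as the frame's: in the finished wall the loose half brick's origin is here. The clamp bracket (100 mm high, 66 mm wide) stands beyond the clamp plate, at frame y -191 to -201 mm.
- full_brick: Loose full fire brick, plain terracotta-red: 140 mm long (its y), 56 wide (its x), 48 high, plus a rounded rib 19 mm wide and 7 high on top; along its underside a groove 22 mm wide and 8 deep (1.5 mm play each side of a rib). Origin at the centre of its underside, z up; same either way round; 0.24 to 0.39 kg. Starts groove down on the table.
- half_brick: Loose half brick of the same section: 70 mm long (its y), 56 wide (its x), 48 high plus the 7 mm rib, same groove. Origin at the centre of its underside, z up; same either way round; 0.12 to 0.2 kg. Starts groove down on the table; it and the full brick may be in each other's place.
- clamp (a joint): Travel of the push-rod clamp, m: 0 fully drawn back, 0.024 at its inner stop (home: plate level with the first course's end). Starts at 0 to 0.008, slides along the frame's +y against about 3 N of friction, stays where left. Its plate is 50 mm wide, z 41 to 107 mm; the face towards the bricks is at frame y = -0.164 + travel.
- clamp_knob (a point): Centre of the outer end face of the clamp's round black knob (40 mm diameter, 25 mm long, axis along the frame's y, 74 mm above the table; a 14 mm rod joins it to the plate). At frame y = -0.278 + travel; push it along the frame's +y. Axes as the frame's.
- cup: Bystander: open clay cup, 78 mm across, 84 mm high, origin under its centre. Leave it alone.
- tape_roll: Bystander: roll of masking tape lying flat, 104 mm across, 25 mm high, origin under its centre. Leave it alone.
- bowl: Bystander: yellow bowl, 104 mm across, 58 mm high, origin under its centre. Leave it alone.

How it is judged (in metres and radians):
On the way, in this order (a step that is already met when the one before it is completed fails the run):
1. the full brick and the half brick both sit on the first course's rib in their places, let go, while the clamp is still open (y of full_brick in the frame of frame between -0.016 and 0.006 m and x of full_brick in the frame of frame between -0.004 and 0.004 m and z of full_brick in the frame of frame between 0.053 and 0.0595 m and angle between each of full_brick, half_brick's own z axis and vertical below 0.05 rad and angle between the y axis of each of full_brick, half_brick and the y axis of frame, either way round below 0.05 rad and y of half_brick in the frame of frame between -0.133 and -0.099 m and x of half_brick in the frame of frame between -0.004 and 0.004 m and z of half_brick in the frame of frame between 0.053 and 0.0595 m and contact force between the fingers and full_brick below 0.1 N and contact force between the fingers and half_brick below 0.1 N and value of joint clamp below 0.02 m), for 0.2 s.
2. the clamp is pushed home (value of joint clamp above 0.021 m), for 0.2 s.
At the end, for the whole second after the job is handed in: Both bricks sit released and still, groove over rib: height within 3 mm, across the wall 4 mm, square within 0.05 rad; the full brick is centred over the joint below and the half brick in its place at the clamp end, each within 6 mm; the clamp is within 3 mm of its inner stop (y of full_brick in the frame of frame between -0.006 and 0.006 m and x of full_brick in the frame of frame between -0.004 and 0.004 m and z of full_brick in the frame of frame between 0.053 and 0.0595 m and angle between each of full_brick, half_brick's own z axis and vertical below 0.05 rad and angle between the y axis of each of full_brick, half_brick and the y axis of frame, either way round below 0.05 rad and y of half_brick in the frame of frame between -0.111 and -0.099 m and x of half_brick in the frame of frame between -0.004 and 0.004 m and z of half_brick in the frame of frame between 0.053 and 0.0595 m and contact force between the fingers and full_brick below 0.1 N and linear speed of each of full_brick, half_brick below 0.02 m/s and contact force between the fingers and half_brick below 0.1 N and value of joint clamp above 0.021 m); the robot touches nothing.
It fails at once if a brick is dropped onto the wall from more than 15 mm ((x of full_brick in the frame of frame between -0.06 and 0.06 m and y of full_brick in the frame of frame between -0.2 and 0.2 m and z of full_brick in the frame of frame above 0.071 m and linear speed of full_brick above 0.25 m/s and contact force between the fingers and full_brick below 0.05 N) or (x of half_brick in the frame of frame between -0.06 and 0.06 m and y of half_brick in the frame of frame between -0.2 and 0.2 m and z of half_brick in the frame of frame above 0.071 m and linear speed of half_brick above 0.25 m/s and contact force between the fingers and half_brick below 0.05 N)).
It fails at once if the cup, the tape roll or the bowl is moved by more than 30 mm (distance of any of cup, tape_roll, bowl from where it was at the start of the episode above 0.03 m).
It also fails if it takes over 64 s, if anything falls off the work surface, if the arm or the gripper's body presses on something with over 40 N, if the wrist force passes 120 N, or if a joint passes its speed limit or range.

## Robot

A 6-joint arm with a two-finger parallel gripper is mounted at the origin on the work surface; the furniture and walls round the work are solid. World frame = base frame: x ahead of the robot, y to its left, z up, the work surface at z = 0. Lengths are in mm, angles in degrees, forces in N, time in s.
With the tool pointing down it reaches from about 350 to 775 mm from the base axis. Payload 7.3 kg.
Tool frame: the origin (TCP) lies midway between the tips of the shut fingers; the grasp point (between the pads) lies 19 mm behind it (grip_point_offset is the distance from the TCP to the grasp point, in mm); z points along the fingers, x is the direction in which the jaws open and shut, and the axes are right-handed (so a half turn about z gives the same grasp; the last joint's range is limited). The gripper opens to 92 mm and grips with 3 to 60 N. Pads are 19 mm wide; open, the fingers measure 130 mm over their backs; the gripper's body (75 mm by 190 mm) begins 47 mm behind the grasp point.
Start: joints at [-81.188, 19.595, 87.324, -0, 73.075, -8.365], TCP at [155.07, -501.596, 226.741] pointing down, gripper open.
Joint ranges: [-145.02, 145.02], [-44.19, 115.74], [2.07, 154.8], [-57.11, 237.11], [16.16, 152.29], [-177.93, 177.93]. Speed limits (degrees/s): [147.25, 147.25, 180, 180, 180, 180].

## Interface

Orientations are given as a 3x3 rotation matrix whose columns are the frame's x, y, z axes.
In Python, from workcell import * gives the robot as it stands. The module is installed in compiled form; this text tells all that it offers.
- The arm moves only by the shell command python3 -m inch 'ROWS' [FORCE]. ROWS is JSON, one flat list of numbers, 7 for each row, row after row: the turn, a rotation vector about the tool's x, y, z in rad, then the shift along the tool's x, y, z in m, then the opening, from 0 (shut) to 1 (fully open). In form: [rx, ry, rz, tx, ty, tz, grip, rx, ry, rz, tx, ty, tz, grip, ...]. A call has 1 to 20 rows; each row shifts and turns the commanded pose from where the row before left it, along the tool's axes as they then stand; what a row does not reach is not made up. A row lasts 1/12 s, in which the tool goes at most 41.7 mm and 7.16 degrees, less where a joint would pass 70% of its speed; a pose out of reach is approached as far as the arm can. A call with a gripper value outside its range is refused whole. The fingers move at their own pace and stop on an object; FORCE is the grip in N (left out, the last holds). Time passes only in rows, so rows that do not move let the fingers close. It gives the time, the measured TCP pose, the force and the opening at its end, in the units of the state.
- sense(): the state, without advancing time (a new reading comes with each control period).
- read_camera(name): name is "scene" or "side" or "wrist"; returns a dict with "pixels" (400x640x3 uint8, red, green, blue), "range_z" (400x640 float32, mm along the optical axis (not along the pixel's ray), 0 where there is no reading), "camera_matrix" (3x3 intrinsics, pixels), "world_from_camera" (4x4, takes a point from camera to world coordinates). Camera axes: x right, y down, z forward; pixel columns grow to the right and rows downward; lengths in mm; the calibration is good to about 2 mm. A picture is of the moment at which its call begins.
- job_done(): hands the job in, once; it reports no verdict.
Trained networks look in a picture, given as the dict that the camera call returned (one of the last four; its "shot" number tells which), for a name from the list of things; names that differ only in an ending like _2 or _b are one class to them, and where a whole thing is asked for, a point or a joint stands for the part that bears it (a point fixed in the world has none). Each returns a list of dicts, best first, with "p" (0 to 1); they miss things now and then, are a little off and sometimes report something else, mostly with a low value. They report only what shows in the picture. A call takes as long as a camera call.
- find_in(picture, label): "at" ([column, row] in pixels, amid what is visible of it).
The state is a dict: "clock": time; "joint_pos": joint angles; "joint_vel": joint speeds; "joint_torque": joint torques, N m; "tcp_pos": TCP position; "tool_rot": TCP orientation; "contact_force": force on the tool from outside, world axes, zero at the start; "wrist_torque": the same for the moment, N m; "width": finger opening in mm.
Only numpy, scipy, OpenCV 4.12 (cv2) and the standard library are available. Lean on these libraries where they do the work, as an engineer would, in place of code of your own. Each camera call takes 0.05 s, during which the arm holds its last target.

## Working session

There is one attempt and no reset: what is moved stays moved. The work goes in short steps, Python scripts to look and compute and a shell command to move; the robot and the scene stay as the last step left them, time stands still between calls to the robot, and variables do not carry over. Pictures are saved under pics/ and viewed, and the job is handed in when it is done.

```bash
mkdir -p pics; ls
cat > h.py <<'E'
from workcell import *
import numpy as np, cv2
def shot(name,fn):
    p=read_camera(name); cv2.imwrite('pics/'+fn,cv2.cvtColor(p['pixels'],cv2.COLOR_RGB2BGR)); return p
def cloud(p):
    K=p['camera_matrix'];T=np.array(p['world_from_camera']);z=p['range_z'].astype(float)
    v,u=np.indices(z.shape)
    c=np.stack([(u-K[0][2])/K[0][0]*z,(v-K[1][2])/K[1][1]*z,z],-1)
    w=c@T[:3,:3].T+T[:3,3]; w[z==0]=np.nan
    return w
E
python3 - <<'E'
from h import *
s=sense();print(s['clock'],s['tcp_pos'],s['tool_rot'],s['width'])
for n in ['scene','side']:
    p=shot(n,n+'1.png');w=cloud(p)
    print(n,np.array(p['world_from_camera']).round(2).tolist())
    for l in ['full_brick','half_brick','frame','clamp_knob','cup','tape_roll','bowl']:
        for d in find_in(p,l)[:2]:
            u,v=map(int,map(round,d['at'])); print(l,round(d['p'],2),(u,v),w[v,u].round(0))
E
```

```text
pics
0.0 [ 155.00794894 -501.18329114  226.05303643] [[ 2.95358184e-01 -9.55386565e-01 -2.34925302e-04]
 [-9.55385431e-01 -2.95358200e-01  1.48751778e-03]
 [-1.49054162e-03 -2.14906341e-04 -9.99998866e-01]] 91.50038892369538
scene [[-0.86, -0.21, 0.46, -115.64], [-0.51, 0.35, -0.78, 784.01], [0.0, -0.91, -0.41, 498.13], [0.0, 0.0, 0.0, 1.0]]
full_brick 0.59 (207, 286) [385. 384.  48.]
half_brick 0.75 (256, 256) [379. 241.  43.]
frame 0.57 (298, 208) [429.  -9.  55.]
clamp_knob 0.79 (328, 177) [ 441. -206.   88.]
tape_roll 0.86 (290, 302) [231. 316.  24.]
tape_roll 0.53 (298, 205) [433. -14.  62.]
side [[-1.0, 0.02, 0.01, 344.37], [0.01, 0.63, -0.78, 1089.6], [-0.02, -0.78, -0.63, 962.95], [0.0, 0.0, 0.0, 1.0]]
full_brick 0.56 (280, 312) [421. 380.  46.]
half_brick 0.81 (288, 269) [406. 241.  42.]
frame 0.75 (278, 195) [442. -41.  61.]
frame 0.36 (344, 299) [265. 307.  -1.]
cup 0.8 (322, 128) [ 298. -425.   61.]
tape_roll 0.59 (345, 284) [259. 257.  -2.]
bowl 0.81 (325, 152) [ 291. -324.   24.]
```

View pics/scene1.png

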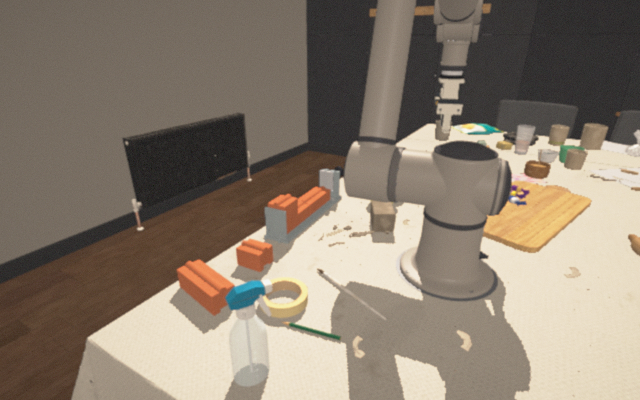

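View pics/side1.png

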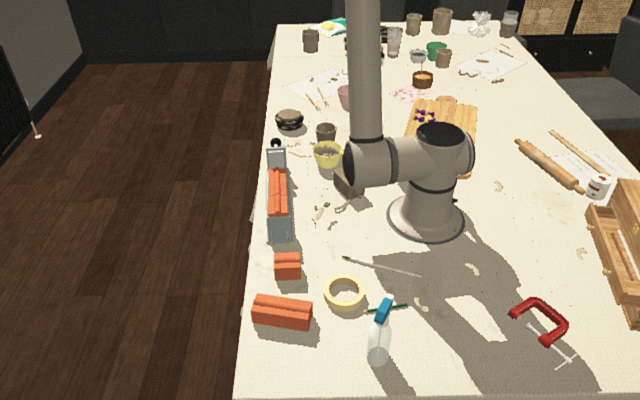

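The scene shows the wall at about (300,210) with its fixed end towards the camera and the clamp at (330,180). The half brick is at (255,255), the full brick at (205,285), and the tape at (285,298). The side view adds the bowl at (328,155), next to the clamp end. Next I'll measure the poses.

```bash
cat >> h.py <<'E'
def redmask(p):
    h=cv2.cvtColor(p['pixels'],cv2.COLOR_RGB2HSV)
    return ((h[...,0]<13)|(h[...,0]>172))&(h[...,1]>130)&(h[...,2]>60)
def blobs(p,w,amin=40):
    m=redmask(p).astype(np.uint8)
    n,l,st,c=cv2.connectedComponentsWithStats(m)
    return [(l==i) for i in range(1,n) if st[i,4]>amin]
def ribfit(pts,zlo,zhi):
    q=pts[(pts[:,2]>zlo)&(pts[:,2]<zhi)]
    r=cv2.minAreaRect(q[:,:2].astype(np.float32)); return len(q),r
E
python3 - <<'E'
from h import *
for n in ['scene','side']:
    p=read_camera(n);w=cloud(p)
    for m in blobs(p,w):
        pts=w[m];pts=pts[~np.isnan(pts[:,0])]
        if len(pts)<30: continue
        v,u=np.where(m)
        print(n,len(pts),'px',u.mean().round(),v.mean().round(),'med',np.median(pts,0).round(),'z95',np.percentile(pts[:,2],[2,98]).round())
        if pts[:,2].max()>20 and pts[:,0].min()>200:
            z=pts[:,2]; zt=np.percentile(z,98)
            for lo,hi in [(43,53),(52,65),(90,106),(105,120)]:
                q=pts[(z>lo)&(z<hi)]
                if len(q)>20:
                    r=cv2.minAreaRect(q[:,:2].astype(np.float32)); print('  ',lo,len(q),np.round(r[0],1),np.round(r[1],1),round(r[2],1))
E
```

```text
scene 1294 px 300.0 204.0 med [419. -11.  56.] z95 [-739.  109.]
   43 134 [414.5 -52.5] [  5.5 264. ] 4.0
   52 435 [441.2 -52.8] [ 58.1 265.5] 4.3
   90 256 [434.6  55.7] [56.8 72.5] 3.3
   105 77 [441.4  55.5] [33.4 69.4] 4.9
scene 854 px 254.0 254.0 med [394. 233.  38.] z95 [ 4. 54.]
   43 322 [405.7 214.6] [67.3 57.9] 2.7
   52 67 [405.4 214.4] [63.2 14.1] 2.9
scene 1792 px 204.0 284.0 med [403. 379.  46.] z95 [ 2. 54.]
   43 961 [417.1 363.8] [ 55.5 143.1] 76.4
   52 200 [416.2 362.7] [ 13.  138.2] 77.5
side 124 px 176.0 95.0 med [ 1374. -2299.  -742.] z95 [-757. -725.]
side 56 px 119.0 132.0 med [ 1646. -1773.  -742.] z95 [-757. -731.]
side 56 px 114.0 144.0 med [ 1639. -1618.  -741.] z95 [-753. -733.]
side 46 px 106.0 158.0 med [ 1637. -1460.  -742.] z95 [-749. -730.]
side 119 px 165.0 179.0 med [ 1200. -1233.  -741.] z95 [-753. -729.]
side 858 px 277.0 193.0 med [443. -57.  61.] z95 [ 51. 111.]
   43 59 [ 447.8 -115.3] [ 51.7 148.7] 3.2
   52 464 [ 447.9 -111.1] [ 53.9 158.1] 4.5
   90 267 [437.1  58. ] [53.3 72.9] 4.0
   105 121 [439.3  57.9] [44.6 69.6] 9.2
side 75 px 86.0 187.0 med [ 1660. -1150.  -742.] z95 [-752. -727.]
side 44 px 155.0 219.0 med [1184. -860. -740.] z95 [-752. -726.]
side 41 px 155.0 233.0 med [1159. -756. -742.] z95 [-753. -731.]
side 52 px 147.0 244.0 med [1180. -674. -742.] z95 [-753. -729.]
side 47 px 121.0 261.0 med [1272. -557. -740.] z95 [-750. -733.]
side 695 px 287.0 266.0 med [409. 235.  45.] z95 [ 3. 55.]
   43 364 [410.3 216.1] [66.1 60.6] 0.5
   52 75 [409.1 224.4] [65.  29.4] 3.8
side 43 px 133.0 283.0 med [1170. -414. -741.] z95 [-751. -732.]
side 1715 px 282.0 312.0 med [417. 379.  46.] z95 [ 8. 55.]
   43 967 [418. 365.] [ 59.9 137.5] 77.8
   52 215 [419.9 369.8] [ 36.9 133.4] 71.3
side 971 px 543.0 319.0 med [-204.  377.   15.] z95 [ 6. 22.]
side 109 px 82.0 332.0 med [1322. -143. -741.] z95 [-750. -733.]
side 80 px 94.0 339.0 med [1260. -104. -742.] z95 [-749. -733.]
```

```bash
python3 -m inch '[0,0,-0.1223,0,0,0,1, 0,0,-0.1223,0,0,0,1, 0,0,-0.1223,0,0,0,1, 0,0,-0.1223,0,0,0,1, 0,0,-0.1223,0,0,0,1, 0,0,-0.1223,0,0,0,1, 0,0,-0.1223,0,0,0,1, 0,0,-0.1223,0,0,0,1, 0,0,-0.1223,0,0,0,1, 0,0,-0.1223,0,0,0,1, 0,0,-0.1223,0,0,0,1]' 30
python3 -m inch '[0,0,0,0.0227,-0.0306,-0.007,1, 0,0,0,0.0227,-0.0306,-0.007,1, 0,0,0,0.0227,-0.0306,-0.007,1, 0,0,0,0.0227,-0.0306,-0.007,1, 0,0,0,0.0227,-0.0306,-0.007,1, 0,0,0,0.0227,-0.0306,-0.007,1, 0,0,0,0.0227,-0.0306,-0.007,1, 0,0,0,0.0227,-0.0306,-0.007,1, 0,0,0,0.0227,-0.0306,-0.007,1, 0,0,0,0.0227,-0.0306,-0.007,1, 0,0,0,0.0227,-0.0306,-0.007,1, 0,0,0,0.0227,-0.0306,-0.007,1, 0,0,0,0.0227,-0.0306,-0.007,1, 0,0,0,0.0227,-0.0306,-0.007,1, 0,0,0,0,0,0,1, 0,0,0,0,0,0,1, 0,0,0,0,0,0,1]'
python3 - <<'E'
from h import *
p=shot('wrist','w1.png');s=sense();print(s['tcp_pos'],np.array(s['tool_rot']).round(4),s['joint_pos'])
T=np.array(p['world_from_camera']);print(T.round(3))
w=cloud(p)
for m in blobs(p,w):
    pts=w[m];pts=pts[~np.isnan(pts[:,0])]
    for lo,hi in [(50,59),(60,66),(98,107),(108,115)]:
        q=pts[(pts[:,2]>lo)&(pts[:,2]<hi)]
        if len(q)>20:
            r=cv2.minAreaRect(q[:,:2].astype(np.float32)); print('  ',lo,len(q),np.round(r[0],1),np.round(r[1],1),round(r[2],2))
E
```

```text
clock: 1.82
tcp_pos: [155.1, -501.6, 226.8]
tool_rot: [[0.997, 0.08, 0.0], [0.08, -0.997, -0.0], [0.0, 0.0, -1.0]]
contact_force: [0.3, -0.3, 0.6]
width: 91.7
clock: 3.23
tcp_pos: [439.9, -50.8, 324.5]
tool_rot: [[0.997, 0.075, -0.001], [0.075, -0.997, -0.0], [-0.001, 0.0, -1.0]]
contact_force: [-0.8, 0.2, -0.1]
width: 91.8
[439.70066957 -51.36318956 324.43154687] [[ 9.973e-01  7.360e-02 -7.000e-04]
 [ 7.360e-02 -9.973e-01 -3.000e-04]
 [-8.000e-04  3.000e-04 -1.000e+00]] [-1.65789039e+01  7.13573286e+00  8.83639444e+01 -2.99826422e-02
  8.45362273e+01 -2.07996088e+01]
[[ 9.97000e-01  7.20000e-02  2.30000e-02  4.34491e+02]
 [ 7.50000e-02 -9.52000e-01 -2.97000e-01  3.07690e+01]
 [ 0.00000e+00  2.98000e-01 -9.55000e-01  4.81545e+02]
 [ 0.00000e+00  0.00000e+00  0.00000e+00  1.00000e+00]]
   50 3785 [443.1 -48.1] [ 56.5 279.8] 4.47
   60 1055 [440.4 -46.5] [ 29.1 279.3] 8.88
   98 2163 [437.   55.8] [54.  69.5] 3.43
   108 606 [437.3  55.9] [14.1 66.4] 4.19
```

View pics/w1.png

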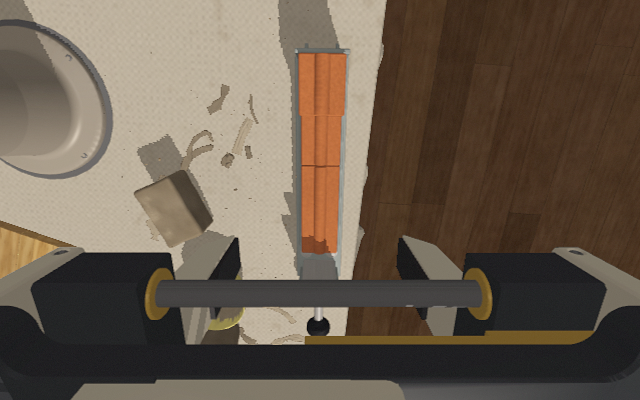

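The wrist view shows the wall running from (322,50) down to (320,255), with the joint at (320,166) and the knob at (318,325). I'll fit the wall pose more precisely.

```bash
cat >> h.py <<'E'
def edges(pts,ang,nb=12):
    """pts of a flat level; frame rotated by ang deg; returns mid line fit (centre x' at y'=0 slope) and y' extents"""
    a=np.radians(ang);ex=np.array([np.cos(a),np.sin(a)]);ey=np.array([-np.sin(a),np.cos(a)])
    X=pts[:,:2]@ex;Y=pts[:,:2]@ey
    ylo,yhi=np.percentile(Y,[.5,99.5]);b=np.linspace(ylo+2,yhi-2,nb+1);m=[];c=[];wd=[]
    for i in range(nb):
        s=(Y>b[i])&(Y<b[i+1])
        if s.sum()<6: continue
        l,h=np.percentile(X[s],[2,98]);m.append((l+h)/2);wd.append(h-l);c.append((b[i]+b[i+1])/2)
    k=np.polyfit(c,m,1)
    return ang-np.degrees(np.arctan(k[0])),np.mean(m),np.mean(wd),ylo,yhi,ex,ey
E
python3 - <<'E'
from h import *
p=read_camera('wrist');w=cloud(p);m=redmask(p);pts=w[m];pts=pts[~np.isnan(pts[:,0])]
pts=pts[(pts[:,0]>380)&(pts[:,0]<500)]
ang=4.3
for lo,hi in [(50,66),(60,66),(98,114),(108,114)]:
    q=pts[(pts[:,2]>lo)&(pts[:,2]<hi)]
    # exclude the vertical sides: 
    a,mx,wd,yl,yh,ex,ey=edges(q,ang)
    print(lo,len(q),'ang',a.round(2),"x'",mx.round(2),'wid',wd.round(1),"y'",yl.round(1),yh.round(1),'zmed',np.median(q[:,2]).round(1))
    print('   centre',(ex*mx+ey*(yl+yh)/2).round(1))
for d in find_in(p,'clamp_knob'): 
    u,v=map(int,d['at']);print('knob',d,w[v,u].round(1))
q=w.reshape(-1,3);c=p['pixels'].reshape(-1,3).astype(int)
k=(q[:,2]>55)&(q[:,2]<100)&(q[:,1]<-250)&(q[:,0]>420)&(q[:,0]<510)&(c.max(1)<60)
print(k.sum(),np.nanpercentile(q[k],[2,50,98],axis=0).round(1))
E
```

```text
50 5057 ang 3.44 x' 438.06 wid 52.6 y' -218.5 -14.4 zmed 55.7
   centre [445.6 -83.3]
60 1063 ang 3.58 x' 438.78 wid 11.3 y' -218.3 -14.3 zmed 61.4
   centre [446.3 -83.1]
98 2894 ang 3.23 x' 439.72 wid 52.1 y' -12.0 56.7 zmed 103.7
   centre [436.8  55.2]
108 615 ang 3.62 x' 440.22 wid 11.7 y' -10.7 55.6 zmed 109.5
   centre [437.3  55.4]
knob {'at': [316.9, 276.2], 'p': 0.68} [ 449.  -207.2   93.4]
knob {'at': [221.7, 339.0], 'p': 0.31} [ 296.5 -361.    61.9]
336 [[ 443.  -315.1   67.9]
 [ 459.1 -304.9   84.4]
 [ 475.7 -295.9   92.6]]
```

```bash
python3 - <<'E'
from h import *
p=read_camera('wrist');w=cloud(p)
for r in range(160,172): print(r,w[r,322].round(1),p['pixels'][r,312].tolist(),p['pixels'][r,332].tolist())
E
python3 -m inch '[0,0,0,0.0007,-0.0346,0.009,1, 0,0,0,0.0007,-0.0346,0.009,1, 0,0,0,0.0007,-0.0346,0.009,1, 0,0,0,0.0007,-0.0346,0.009,1, 0,0,0,0.0007,-0.0346,0.009,1, 0,0,0,0.0007,-0.0346,0.009,1, 0,0,0,0.0007,-0.0346,0.009,1, 0,0,0,0.0007,-0.0346,0.009,1, 0,0,0,0.0007,-0.0346,0.009,1, 0,0,0,0.0007,-0.0346,0.009,1, 0,0,0,0.0007,-0.0346,0.009,1, 0,0,0,0.0007,-0.0346,0.009,1]'
python3 -m inch '[0,0,-0.1163,0,0,0,1, 0,0,-0.1163,0,0,0,1, 0,0,-0.1163,0,0,0,1, 0,0,-0.1163,0,0,0,1, 0,0,-0.1163,0,0,0,1, 0,0,-0.1163,0,0,0,1, 0,0,-0.1163,0,0,0,1, 0,0,-0.1163,0,0,0,1, 0,0,-0.1163,0,0,0,1, 0,0,-0.1163,0,0,0,1, 0,0,-0.1163,0,0,0,1, 0,0,0,0,0,0,1, 0,0,0,0,0,0,1]'
cat >> h.py <<'E'
def brick(p,ang,box,lo,hi):
    w=cloud(p);m=redmask(p);pts=w[m];pts=pts[~np.isnan(pts[:,0])]
    q=pts[(pts[:,0]>box[0])&(pts[:,0]<box[1])&(pts[:,1]>box[2])&(pts[:,1]<box[3])&(pts[:,2]>lo)&(pts[:,2]<hi)]
    a,mx,wd,yl,yh,ex,ey=edges(q,ang)
    a,mx,wd,yl,yh,ex,ey=edges(q,a)
    print(lo,len(q),'ang',a.round(2),'wid',wd.round(1),'len',(yh-yl).round(1),'z',np.median(q[:,2]).round(1),'centre',(ex*mx+ey*(yl+yh)/2).round(1))
    return a,ex*mx+ey*(yl+yh)/2
E
python3 - <<'E'
from h import *
p=shot('wrist','w2.png');s=sense();print(s['tcp_pos'],np.array(s['tool_rot']).round(4).tolist())
for lo,hi in [(42,58),(51,58)]: brick(p,77.5,(320,520,290,440),lo,hi)
brick(p,92.9,(340,480,170,280),42,58);brick(p,92.9,(340,480,170,280),51,58)
E
```

```text
160 [445.3 -41.2  61.7] [192, 114, 64] [192, 112, 66]
161 [445.4 -42.6  61.7] [195, 113, 63] [197, 117, 64]
162 [445.5 -43.9  62.2] [196, 116, 67] [199, 118, 65]
163 [445.6 -45.4  61.6] [194, 114, 65] [198, 117, 67]
164 [445.7 -47.   61.1] [172, 98, 55] [183, 106, 62]
165 [446.1 -49.8  53.7] [138, 76, 45] [125, 67, 42]
166 [446.  -49.8  61. ] [189, 110, 64] [179, 104, 57]
167 [446.1 -51.3  61. ] [188, 109, 61] [194, 114, 64]
168 [446.2 -52.5  61.8] [190, 111, 63] [191, 111, 64]
169 [446.3 -54.   61.9] [192, 114, 63] [188, 110, 60]
170 [446.4 -55.5  61.4] [195, 114, 66] [186, 107, 59]
171 [446.5 -56.8  61.9] [194, 115, 64] [188, 110, 64]
clock: 4.43
tcp_pos: [418.0, 364.5, 216.2]
tool_rot: [[0.997, 0.072, 0.0], [0.072, -0.997, -0.0], [0.0, 0.0, -1.0]]
contact_force: [0.5, 1.1, 0.6]
width: 92.1
clock: 5.52
tcp_pos: [418.3, 363.1, 216.6]
tool_rot: [[0.22, 0.975, -0.0], [0.975, -0.22, -0.0], [-0.0, 0.0, -1.0]]
contact_force: [-0.3, -0.2, 0.4]
width: 91.9
[418.16187074 363.26108514 216.64975645] [[0.2203, 0.9754, -0.0001], [0.9754, -0.2203, -0.0001], [-0.0001, -0.0, -1.0]]
42 5921 ang 77.93 wid 52.3 len 137.1 z 47.7 centre [416.9 363.2]
51 1504 ang 78.0 wid 13.5 len 134.7 z 53.3 centre [417.5 363.4]
42 2864 ang 92.45 wid 53.5 len 68.0 z 47.5 centre [408.4 215.5]
51 683 ang 92.74 wid 13.1 len 65.9 z 53.2 centre [408.4 214.9]
```

View pics/w2.png

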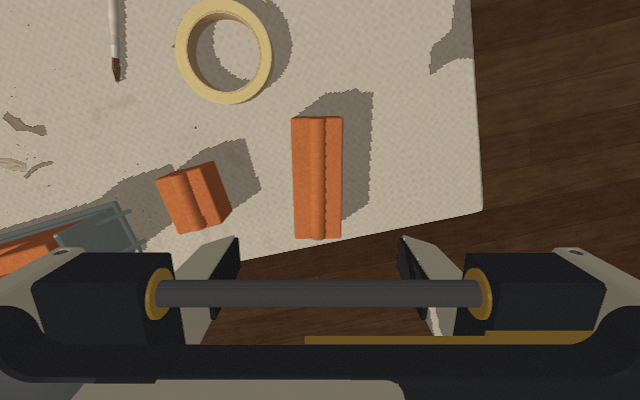

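```bash
python3 -m inch '[0,0,-0.012,0,-0.001,0.03,1, 0,0,0,0,0,0.036,1, 0,0,0,0,0,0.036,1, 0,0,0,0,0,0.036,1, 0,0,0,0,0,0.030,1, 0,0,0,0,0,0.024,1, 0,0,0,0,0,0.012,1, 0,0,0,0,0,0,1]'
python3 -m inch '[0,0,0,0,0,0,0.4, 0,0,0,0,0,0,0.4, 0,0,0,0,0,0,0.4, 0,0,0,0,0,0,0.4, 0,0,0,0,0,0,0.4, 0,0,0,0,0,0,0.4]' 35
```

```text
clock: 6.23
tcp_pos: [415.2, 362.7, 9.6]
tool_rot: [[0.207, 0.978, -0.005], [0.978, -0.207, -0.003], [-0.004, -0.004, -1.0]]
contact_force: [-1.0, -0.3, -0.6]
width: 91.4
clock: 6.73
tcp_pos: [416.9, 363.8, 13.4]
tool_rot: [[0.204, 0.979, 0.001], [0.979, -0.204, -0.001], [-0.0, 0.001, -1.0]]
contact_force: [-0.7, -5.4, 3.7]
width: 56.8
```

```bash
python3 -m inch '[0,0,0,0,0,-0.015,0.4, 0,0,0,0,0,-0.03,0.4, 0,0,0,0,0,-0.03,0.4, 0,0,0,0,0,-0.03,0.4, 0,0,0,0,0,-0.03,0.4, 0,0,0,0,0,-0.02,0.4, 0,0,0.1182,0,0,0,0.4, 0,0,0.1182,0,0,0,0.4, 0,0,0.1182,0,0,0,0.4, 0,0,0.1182,0,0,0,0.4, 0,0,0.1182,0,0,0,0.4, 0,0,0.1182,0,0,0,0.4, 0,0,0.1182,0,0,0,0.4, 0,0,0.1182,0,0,0,0.4, 0,0,0.1182,0,0,0,0.4, 0,0,0.1182,0,0,0,0.4, 0,0,0.1182,0,0,0,0.4, 0,0,0,0,0,0,0.4]'
python3 -m inch '[0,0,0,0,0.015,0,0.4, 0,0,0,0,0.03,0,0.4, 0,0,0,0,0.03,0,0.4, 0,0,0,0,0.03,0,0.4, 0,0,0,0,0.03,0,0.4, 0,0,0,0,0.03,0,0.4, 0,0,0,0,0.03,0,0.4, 0,0,0,0,0.03,0,0.4, 0,0,0,0,0.03,0,0.4, 0,0,0,0,0.03,0,0.4, 0,0,0,0,0.03,0,0.4, 0,0,0,0,0.03,0,0.4, 0,0,0,0,0.03,0,0.4, 0,0,0,0,0.03,0,0.4, 0,0,0,0,0.012,0,0.4, 0,0,0,0,0,0,0.4, 0,0,0,0,0,0,0.4, 0,0,0,0,0,0,0.4]'
python3 - <<'E'
from h import *
p=shot('wrist','w3.png');q=shot('scene','s3.png');r=shot('side','d3.png');s=sense();print(s['tcp_pos'],np.array(s['tool_rot']).round(4).tolist(),s['width'])
for lo,hi in [(185,212),(200,214)]: brick(p,3.7,(380,500,-180,60),lo,hi)
brick(p,3.7,(380,500,0,100),98,114);brick(p,3.7,(380,500,0,100),108,114)
brick(r,3.7,(380,500,-150,80),185,212);brick(r,3.7,(380,500,0,120),98,114)
brick(q,3.7,(380,500,-150,80),185,212);brick(q,3.7,(380,500,0,120),98,114)
E
```

```text
clock: 8.23
tcp_pos: [416.4, 363.9, 167.3]
tool_rot: [[0.998, 0.061, -0.001], [0.061, -0.998, -0.001], [-0.001, 0.001, -1.0]]
contact_force: [0.3, -0.7, -2.7]
width: 55.9
clock: 9.73
tcp_pos: [443.7, -51.3, 167.6]
tool_rot: [[0.998, 0.067, -0.001], [0.067, -0.998, 0.0], [-0.001, -0.001, -1.0]]
contact_force: [0.3, 0.0, -3.2]
width: 56.1
[443.86505158 -50.97451471 167.69287707] [[0.9977, 0.0676, -0.0002], [0.0676, -0.9977, 0.0002], [-0.0002, -0.0002, -1.0]] 55.715971376651794
185 21537 ang 3.66 wid 49.5 len 97.3 z 201.7 centre [443.2 -29.5]
200 20782 ang 3.64 wid 49.2 len 96.6 z 201.8 centre [443.2 -29.9]
98 8877 ang 3.71 wid 52.5 len 68.6 z 103.6 centre [436.7  55.6]
108 1914 ang 3.59 wid 11.9 len 66.2 z 109.4 centre [437.   55.7]
185 555 ang 4.63 wid 49.4 len 143.9 z 201.7 centre [445.3 -47.6]
98 332 ang 5.38 wid 47.5 len 74.7 z 103.9 centre [437.4  57.6]
185 373 ang 6.84 wid 44.9 len 136.2 z 200.9 centre [443.8 -46.3]
98 258 ang 3.95 wid 50.6 len 70.1 z 103.5 centre [433.4  56.6]
```

View pics/w3.png

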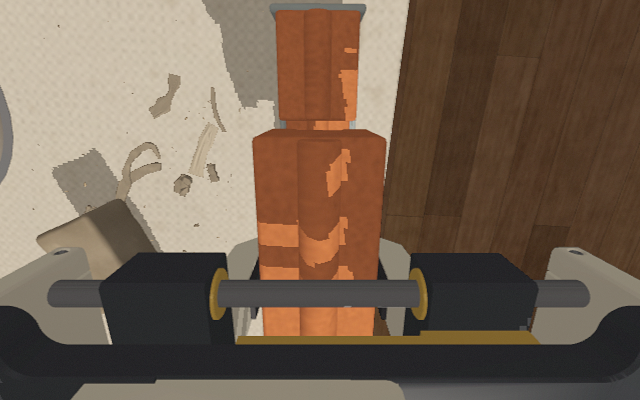

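View pics/s3.png

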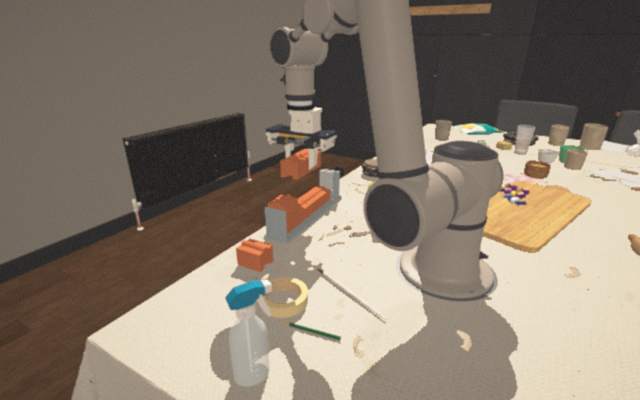

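The held brick lies lengthwise at (320,130–340), in line with the half brick at (317,65). Its lateral offset is under 1 mm. I'll move it back 2 mm along the wall and lower it.

```bash
python3 -m inch '[0,0,0,-0.0004,0.002,0.015,0.4, 0,0,0,0,0,0.025,0.4, 0,0,0,0,0,0.025,0.4, 0,0,0,0,0,0.015,0.4, 0,0,0,0,0,0.008,0.4, 0,0,0,0,0,0,0.4, 0,0,0,0,0,0,0.4]'
python3 -m inch '[0,0,0,0,0,0.002,0.4, 0,0,0,0,0,0.002,0.4, 0,0,0,0,0,0.001,0.4, 0,0,0,0,0,0,0.4]'
```

```text
clock: 10.47
tcp_pos: [444.1, -53.7, 80.0]
tool_rot: [[0.998, 0.066, 0.0], [0.066, -0.998, -0.0], [0.0, 0.0, -1.0]]
contact_force: [0.2, -0.4, -3.6]
width: 55.6
clock: 10.8
tcp_pos: [443.9, -54.1, 75.0]
tool_rot: [[0.998, 0.065, 0.001], [0.065, -0.998, -0.0], [0.001, 0.0, -1.0]]
contact_force: [-0.6, -0.1, -3.1]
width: 55.7
```

```bash
python3 -m inch '[0,0,0,0,0,0.0015,0.4, 0,0,0,0,0,0.001,0.4, 0,0,0,0,0,0.001,0.4, 0,0,0,0,0,0,0.4]'
python3 -m inch '[0,0,0,0,0,0.001,0.4, 0,0,0,0,0,0.0005,0.4, 0,0,0,0,0,0,0.4]'
```

```text
clock: 11.13
tcp_pos: [443.6, -54.0, 71.0]
tool_rot: [[0.998, 0.065, -0.0], [0.065, -0.998, -0.0], [-0.0, -0.0, -1.0]]
contact_force: [-0.4, -0.1, -3.5]
width: 55.6
clock: 11.38
tcp_pos: [443.7, -54.0, 69.5]
tool_rot: [[0.998, 0.065, -0.0], [0.065, -0.998, -0.0], [-0.0, -0.0, -1.0]]
contact_force: [0.7, -0.5, -3.2]
width: 55.5
```

```bash
python3 -m inch '[0,0,0,0,0,0.0005,0.4, 0,0,0,0,0,0.0005,0.4, 0,0,0,0,0,0,0.4]'
python3 -m inch '[0,0,0,0,0,0.0005,0.4, 0,0,0,0,0,0.0005,0.4, 0,0,0,0,0,0,0.4]'
```

```text
clock: 11.63
tcp_pos: [443.8, -54.1, 69.3]
tool_rot: [[0.998, 0.065, 0.0], [0.065, -0.998, -0.0], [0.0, 0.0, -1.0]]
contact_force: [-2.7, 1.0, 5.6]
width: 56.1
clock: 11.88
tcp_pos: [443.8, -54.1, 69.3]
tool_rot: [[0.998, 0.065, 0.001], [0.065, -0.998, -0.0], [0.001, 0.001, -1.0]]
contact_force: [-5.9, 1.5, 17.2]
width: 55.5
```

```bash
python3 -m inch '[0,0,0,0,0,-0.0008,0.4, 0,0,0,0,0,0,0.8, 0,0,0,0,0,0,0.9, 0,0,0,0,0,0,0.95, 0,0,0,0,0,0,1, 0,0,0,0,0,0,1]'
python3 -m inch '[0,0,0,0,0,-0.02,1, 0,0,0,0,0,-0.03,1, 0,0,0,0,0,-0.03,1, 0,0,0,0,0,-0.03,1, 0,0,0,0,0,0,1]'
python3 - <<'E'
from h import *
p=shot('wrist','w4.png');r=shot('side','d4.png');s=sense();print(s['tcp_pos'],s['width'])
for lo,hi in [(98,114),(108,114)]:
  brick(p,3.7,(380,500,-180,13),lo,hi);brick(p,3.7,(380,500,25,100),lo,hi)
brick(r,3.7,(380,500,-150,10),98,114)
E
```

```text
clock: 12.38
tcp_pos: [443.8, -54.1, 68.4]
tool_rot: [[0.998, 0.065, 0.0], [0.065, -0.998, -0.0], [0.0, 0.0, -1.0]]
contact_force: [-0.7, 0.3, 0.0]
width: 84.4
clock: 12.8
tcp_pos: [446.7, -54.8, 183.6]
tool_rot: [[0.998, 0.065, 0.009], [0.065, -0.998, -0.003], [0.009, 0.003, -1.0]]
contact_force: [0.4, 0.4, 0.7]
width: 91.7
[444.30243069 -54.17750359 179.34098265] 91.26482101990725
98 10068 ang 3.39 wid 52.2 len 134.1 z 103.5 centre [444.6 -54.1]
98 7405 ang 3.49 wid 52.3 len 64.8 z 103.6 centre [436.5  57.1]
108 2192 ang 3.38 wid 11.6 len 130.8 z 109.4 centre [445.  -52.6]
108 1601 ang 3.85 wid 11.5 len 63.3 z 109.4 centre [436.8  57.1]
98 463 ang 3.54 wid 48.4 len 130.7 z 104.2 centre [444.9 -56.3]
```

View pics/w4.png

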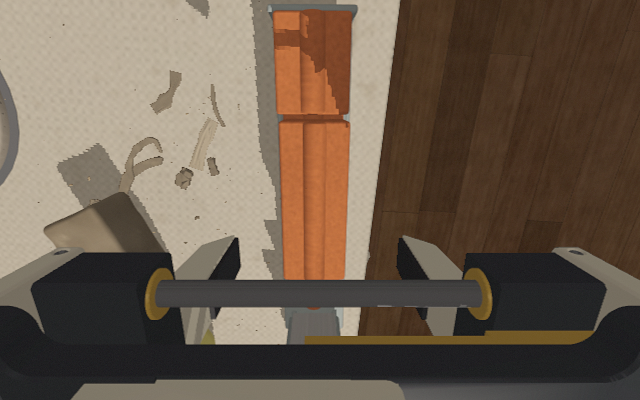

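The full brick is seated level, with a gap of about 5 mm to the fixed half at row 118. Next is the half brick.

```bash
python3 -m inch '[0,0,0,-0.0021,-0.0301,-0.002,1, 0,0,0,-0.0021,-0.0301,-0.002,1, 0,0,0,-0.0021,-0.0301,-0.002,1, 0,0,0,-0.0021,-0.0301,-0.002,1, 0,0,0,-0.0021,-0.0301,-0.002,1, 0,0,0,-0.0021,-0.0301,-0.002,1, 0,0,0,-0.0021,-0.0301,-0.002,1, 0,0,0,-0.0021,-0.0301,-0.002,1, 0,0,0,-0.0021,-0.0301,-0.002,1]'
python3 -m inch '[0,0,-0.1194,0,0,0,1, 0,0,-0.1194,0,0,0,1, 0,0,-0.1194,0,0,0,1, 0,0,-0.1194,0,0,0,1, 0,0,-0.1194,0,0,0,1, 0,0,-0.1194,0,0,0,1, 0,0,-0.1194,0,0,0,1, 0,0,-0.1194,0,0,0,1, 0,0,-0.1194,0,0,0,1, 0,0,-0.1194,0,0,0,1, 0,0,-0.1194,0,0,0,1, 0,0,-0.1194,0,0,0,1, 0,0,-0.1194,0,0,0,1, 0,0,0,0,0,0,1, 0,0,0,0,0,0,1]'
python3 - <<'E'
from h import *
p=shot('wrist','w5.png');s=sense();print(s['tcp_pos'],np.array(s['tool_rot']).round(4).tolist())
brick(p,92.6,(340,480,170,280),42,58);brick(p,92.6,(340,480,170,280),51,58)
E
```

```text
clock: 13.65
tcp_pos: [406.0, 216.2, 195.0]
tool_rot: [[0.998, 0.065, -0.003], [0.065, -0.998, -0.001], [-0.003, 0.001, -1.0]]
contact_force: [1.9, 0.5, 0.9]
width: 91.9
clock: 14.9
tcp_pos: [406.6, 214.8, 195.2]
tool_rot: [[-0.043, 0.999, -0.002], [0.999, 0.043, -0.001], [-0.001, -0.002, -1.0]]
contact_force: [-0.4, -0.4, 0.2]
width: 91.8
[406.7473889  214.89304261 195.51621962] [[-0.043, 0.9991, -0.0018], [0.9991, 0.0429, -0.0007], [-0.0006, -0.0019, -1.0]]
42 3303 ang 92.32 wid 51.9 len 68.2 z 47.6 centre [408.5 213.9]
51 825 ang 92.22 wid 13.4 len 66.2 z 53.2 centre [408.5 214.3]
```

View pics/w5.png

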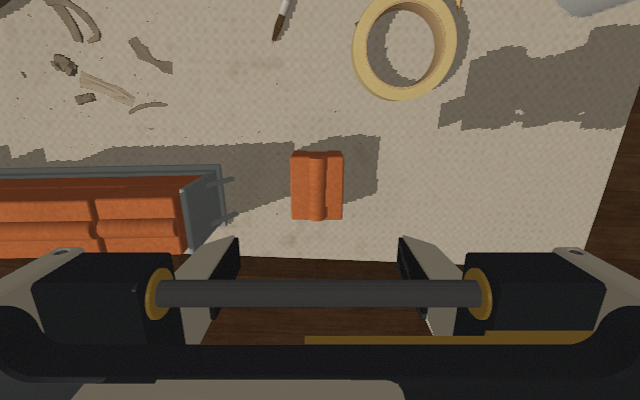

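The half brick sits at (317,185), between the jaws. The wall's end plate is to its left, with rods out to (232,180). I'll check clearance from the gripper body to those.

Run:
```python
from h import *
p=read_camera('wrist');w=cloud(p).reshape(-1,3)
for z in (5,20,40,60,75,90):
    k=(w[:,2]>z)&(w[:,2]<z+15)&(w[:,1]<170)&(w[:,1]>60)&(w[:,0]>350)&(w[:,0]<480)
    if k.sum(): print(z,k.sum(),np.percentile(w[k,1],[50,95,99.5,100]).round(1))
```

```text
5 752 [ 97.8 115.  119.  119.5]
20 483 [ 97.6 108.8 112.2 113.4]
40 429 [ 97.2  99.6 100.9 101.4]
60 481 [ 97.1  99.5 100.  100.4]
75 589 [ 96.9  99.4  99.8 100. ]
90 2312 [85.1 97.  99.2 99.7]
```

```bash
python3 -m inch '[0,0,0,-0.0005,0.0015,0.015,1, 0,0,0,0,0,0.03,1, 0,0,0,0,0,0.03,1, 0,0,0,0,0,0.03,1, 0,0,0,0,0,0.03,1, 0,0,0,0,0,0.025,1, 0,0,0,0,0,0.016,1, 0,0,0,0,0,0.007,1, 0,0,0,0,0,0,1]'
python3 -m inch '[0,0,0,0,0,0,0.4, 0,0,0,0,0,0,0.4, 0,0,0,0,0,0,0.4, 0,0,0,0,0,0,0.4, 0,0,0,0,0,0,0.4, 0,0,0,0,0,0,0.4]' 30
```

```text
clock: 15.75
tcp_pos: [407.7, 214.2, 12.1]
tool_rot: [[-0.045, 0.999, -0.003], [0.999, 0.045, -0.001], [-0.001, -0.003, -1.0]]
contact_force: [0.3, -0.4, 0.7]
width: 91.6
clock: 16.25
tcp_pos: [409.0, 214.6, 14.0]
tool_rot: [[-0.047, 0.999, 0.001], [0.999, 0.047, 0.0], [-0.0, 0.001, -1.0]]
contact_force: [0.4, -1.7, 1.2]
width: 56.4
```

```bash
python3 -m inch '[0,0,0,0,0,-0.014,0.4, 0,0,0,0,0,-0.03,0.4, 0,0,0,0,0,-0.03,0.4, 0,0,0,0,0,-0.03,0.4, 0,0,0,0,0,-0.03,0.4, 0,0,0,0,0,-0.02,0.4, 0,0,0.1195,0,0,0,0.4, 0,0,0.1195,0,0,0,0.4, 0,0,0.1195,0,0,0,0.4, 0,0,0.1195,0,0,0,0.4, 0,0,0.1195,0,0,0,0.4, 0,0,0.1195,0,0,0,0.4, 0,0,0.1195,0,0,0,0.4, 0,0,0.1195,0,0,0,0.4, 0,0,0.1195,0,0,0,0.4, 0,0,0.1195,0,0,0,0.4, 0,0,0.1195,0,0,0,0.4, 0,0,0.1195,0,0,0,0.4, 0,0,0.1195,0,0,0,0.4, 0,0,0,0,0,0,0.4]'
python3 -m inch '[0,0,0,0.0005,0.0195,0,0.4, 0,0,0,0.0014,0.03,0,0.4, 0,0,0,0.0014,0.03,0,0.4, 0,0,0,0.0014,0.03,0,0.4, 0,0,0,0.0014,0.03,0,0.4, 0,0,0,0.0014,0.03,0,0.4, 0,0,0,0.0014,0.03,0,0.4, 0,0,0,0.0014,0.03,0,0.4, 0,0,0,0.0014,0.03,0,0.4, 0,0,0,0.0014,0.03,0,0.4, 0,0,0,0.0014,0.03,0,0.4, 0,0,0,0.0014,0.03,0,0.4, 0,0,0,0.0016,0.03,0,0.4, 0,0,0,0,0,0,0.4, 0,0,0,0,0,0,0.4, 0,0,0,0,0,0,0.4]'
python3 - <<'E'
from h import *
p=shot('wrist','w6.png');s=sense();print(s['tcp_pos'],np.array(s['tool_rot']).round(4).tolist(),s['width'])
brick(p,3.7,(380,510,-240,-100),185,212)
brick(p,3.7,(380,500,-150,13),98,114);brick(p,3.7,(380,500,25,100),98,114)
E
```

```text
clock: 17.92
tcp_pos: [408.4, 214.5, 167.4]
tool_rot: [[0.998, 0.06, -0.0], [0.06, -0.998, -0.0], [-0.0, 0.0, -1.0]]
contact_force: [-0.5, 0.0, -1.9]
width: 55.9
clock: 19.25
tcp_pos: [450.0, -162.4, 167.2]
tool_rot: [[0.998, 0.066, -0.001], [0.066, -0.998, 0.001], [-0.001, -0.001, -1.0]]
contact_force: [-0.0, 0.5, -1.0]
width: 55.9
[ 450.06549613 -161.9667791   167.34460624] [[0.9978, 0.0662, -0.0008], [0.0662, -0.9978, 0.0007], [-0.0007, -0.0007, -1.0]] 56.244418983756624
185 12284 ang 3.9 wid 49.5 len 64.9 z 200.5 centre [ 450.5 -157.7]
98 13178 ang 3.45 wid 52.4 len 106.4 z 103.6 centre [445.5 -69. ]Traceback (most recent call last):
  File "<stdin>", line 4, in <module>
  File "h.py", line 35, in brick
    a,mx,wd,yl,yh,ex,ey=edges(q,ang)
                        ~~~~~^^^^^^^
  File "h.py", line 25, in edges
    ylo,yhi=np.percentile(Y,[.5,99.5]);b=np.linspace(ylo+2,yhi-2,nb+1);m=[];c=[];wd=[]
            ~~~~~~~~~~~~~^^^^^^^^^^^^^
    return _quantile_unchecked(
        a, q, axis, out, overwrite_input, method, keepdims, weights)
    return _ureduce(a,
                    func=_quantile_ureduce_func,
    ...<5 lines>...
                    overwrite_input=overwrite_input,
                    method=method)
    r = func(a, **kwargs)
    result = _quantile(arr,
                       quantiles=q,
    ...<2 lines>...
                       out=out,
                       weights=wgt)
    slices_having_nans = np.isnan(arr[-1, ...])
                                  ~~~^^^^^^^^^
IndexError: index -1 is out of bounds for axis 0 with size 0
```

View pics/w6.png

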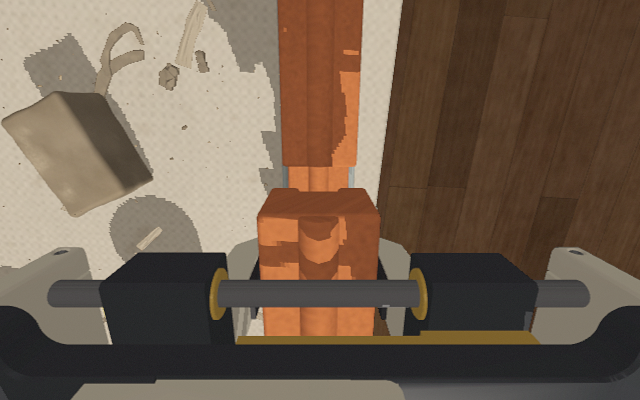

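The held half brick at (318,270) is in line with the full brick, with about 3 mm between them. I'll move it back a little more and lower it.

```bash
python3 -m inch '[0,0,0,0.0006,0.0017,0.015,0.4, 0,0,0,0,0,0.025,0.4, 0,0,0,0,0,0.025,0.4, 0,0,0,0,0,0.015,0.4, 0,0,0,0,0,0.008,0.4, 0,0,0,0,0,0,0.4, 0,0,0,0,0,0,0.4]'
python3 -m inch '[0,0,0,0,0,0.002,0.4, 0,0,0,0,0,0.002,0.4, 0,0,0,0,0,0.001,0.4, 0,0,0,0,0,0,0.4]'
```

```text
clock: 19.88
tcp_pos: [451.5, -164.0, 79.9]
tool_rot: [[0.998, 0.066, 0.0], [0.066, -0.998, -0.0], [0.0, 0.0, -1.0]]
contact_force: [-0.7, 0.2, -1.7]
width: 55.9
clock: 20.22
tcp_pos: [451.3, -164.7, 74.8]
tool_rot: [[0.998, 0.064, 0.001], [0.064, -0.998, -0.0], [0.001, 0.0, -1.0]]
contact_force: [-0.5, -0.2, -0.5]
width: 55.7
```

```bash
python3 -m inch '[0,0,0,0,0,0.0015,0.4, 0,0,0,0,0,0.001,0.4, 0,0,0,0,0,0.001,0.4, 0,0,0,0,0,0,0.4]'
python3 -m inch '[0,0,0,0,0,0.0005,0.4, 0,0,0,0,0,0.0005,0.4, 0,0,0,0,0,0,0.4]'
```

```text
clock: 20.55
tcp_pos: [451.1, -164.6, 70.8]
tool_rot: [[0.998, 0.064, -0.0], [0.064, -0.998, 0.0], [-0.0, -0.0, -1.0]]
contact_force: [0.1, 0.1, -0.8]
width: 55.6
clock: 20.8
tcp_pos: [451.2, -164.7, 70.0]
tool_rot: [[0.998, 0.064, 0.0], [0.064, -0.998, -0.0], [0.0, 0.0, -1.0]]
contact_force: [-1.0, 0.4, -2.2]
width: 55.9
```

```bash
python3 -m inch '[0,0,0,0,0,0.0005,0.4, 0,0,0,0,0,0.0005,0.4, 0,0,0,0,0,0,0.4]'
python3 -m inch '[0,0,0,0,0,0.0005,0.4, 0,0,0,0,0,0,0.4]'
```

```text
clock: 21.05
tcp_pos: [451.2, -164.7, 70.0]
tool_rot: [[0.998, 0.064, 0.0], [0.064, -0.998, -0.0], [0.0, 0.0, -1.0]]
contact_force: [-2.5, 0.8, 9.7]
width: 55.9
clock: 21.22
tcp_pos: [451.2, -164.7, 70.0]
tool_rot: [[0.998, 0.064, 0.001], [0.064, -0.998, -0.001], [0.001, 0.001, -1.0]]
contact_force: [-5.3, 2.3, 14.7]
width: 56.2
```

```bash
python3 -m inch '[0,0,0,0,0,-0.0008,0.4, 0,0,0,0,0,0,0.8, 0,0,0,0,0,0,0.9, 0,0,0,0,0,0,0.95, 0,0,0,0,0,0,1, 0,0,0,0,0,0,1, 0,0,0,0,0,-0.02,1, 0,0,0,0,0,-0.03,1, 0,0,0,0,0,-0.03,1, 0,0,0,0,0,-0.03,1, 0,0,0,0,0,-0.03,1]'
python3 -m inch '[0,0,0,0,0.03,0,1, 0,0,0,0,0.03,0,1, 0,0,0,0,0.03,0,1, 0,0,0,0,0.03,0,1, 0,0,0,0,0.03,0,1, 0,0,0,0,0.03,0,1, 0,0,0,0,0,0,0, 0,0,0,0,0,0,0, 0,0,0,0,0,0,0, 0,0,0,0,0,0,0, 0,0,0,0,0,0,0, 0,0,0,0,0,0,0]' 30
python3 - <<'E'
from h import *
p=shot('wrist','w7.png');r=shot('side','d7.png');s=sense();print(s['tcp_pos'],np.array(s['tool_rot']).round(4).tolist(),s['width'],s['clock'])
w=cloud(p)
brick(p,3.7,(380,510,-125,13),98,114);brick(p,3.7,(380,510,-240,-132),98,114)
for d in find_in(p,'clamp_knob'): u,v=map(int,d['at']);print(d,w[v,u].round(1))
q=w.reshape(-1,3);c=p['pixels'].reshape(-1,3).astype(int)
ex=np.array([.998,.0645]);ey=np.array([-.0645,.998]);O=np.array([ex,ey]).T@np.array([439.6,-77.2])
F=np.c_[(q[:,:2]-O)@ex,(q[:,:2]-O)@ey,q[:,2]]
k=(F[:,2]>60)&(F[:,2]<100)&(F[:,1]<-235)&(F[:,1]>-300)&(abs(F[:,0])<40)
print('knob',k.sum(),np.nanpercentile(F[k],[1,50,99],axis=0).round(1).tolist())
for l in ['cup','bowl']:
  for d in find_in(r,l)[:1]: print(l,d)
E
```

```text
clock: 22.13
tcp_pos: [450.9, -164.5, 210.7]
tool_rot: [[0.998, 0.064, -0.0], [0.064, -0.998, 0.0], [-0.0, -0.0, -1.0]]
contact_force: [0.7, -0.3, 0.2]
width: 91.9
clock: 23.13
tcp_pos: [462.9, -343.3, 209.6]
tool_rot: [[0.998, 0.065, 0.0], [0.065, -0.998, -0.0], [0.0, 0.0, -1.0]]
contact_force: [-0.1, -1.0, 0.2]
width: 56.4
[ 462.9264478  -343.63911301  209.59998079] [[0.9979, 0.065, 0.0003], [0.065, -0.9979, -0.0003], [0.0003, 0.0003, -1.0]] 48.45376754670668 23.2333Traceback (most recent call last):
  File "<stdin>", line 4, in <module>
  File "h.py", line 35, in brick
    a,mx,wd,yl,yh,ex,ey=edges(q,ang)
                        ~~~~~^^^^^^^
  File "h.py", line 25, in edges
    ylo,yhi=np.percentile(Y,[.5,99.5]);b=np.linspace(ylo+2,yhi-2,nb+1);m=[];c=[];wd=[]
            ~~~~~~~~~~~~~^^^^^^^^^^^^^
    return _quantile_unchecked(
        a, q, axis, out, overwrite_input, method, keepdims, weights)
    return _ureduce(a,
                    func=_quantile_ureduce_func,
    ...<5 lines>...
                    overwrite_input=overwrite_input,
                    method=method)
    r = func(a, **kwargs)
    result = _quantile(arr,
                       quantiles=q,
    ...<2 lines>...
                       out=out,
                       weights=wgt)
    slices_having_nans = np.isnan(arr[-1, ...])
                                  ~~~^^^^^^^^^
IndexError: index -1 is out of bounds for axis 0 with size 0
```

View pics/w7.png

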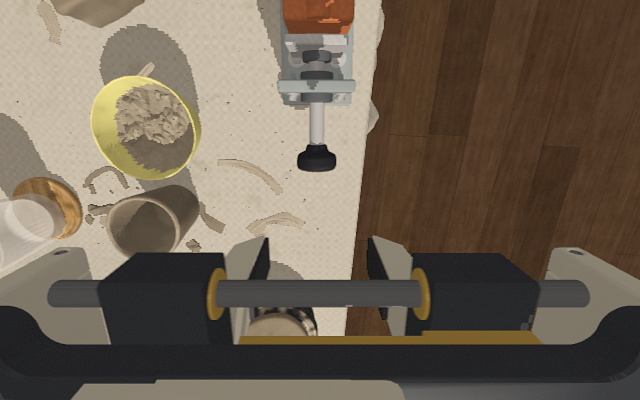

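View pics/d7.png

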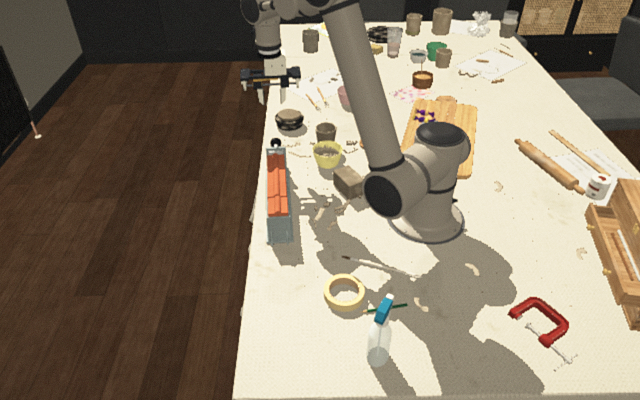

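The wrist view shows the knob at (317,160), bracket at (316,88), bowl at (145,127) and cup at (150,222). A dark striped jar is partly hidden at (290,325). The side view shows a complete course. I'll measure the knob and the jar, since I have to come down near the jar.

```bash
cat >> h.py <<'E'
ex_=np.array([.998,.0645]);ey_=np.array([-.0645,.998]);O_=439.6*ex_-77.2*ey_
def toF(q): return np.c_[(q[:,:2]-O_)@ex_,(q[:,:2]-O_)@ey_,q[:,2]]
E
python3 - <<'E'
from h import *
print('O',O_)
p=read_camera('wrist');r=read_camera('side')
w=cloud(p);F=toF(w.reshape(-1,3))
for z0,z1 in [(60,70),(70,80),(80,90),(90,98)]:
    k=(F[:,2]>z0)&(F[:,2]<z1)&(F[:,1]<-235)&(F[:,1]>-300)&(abs(F[:,0])<40)
    if k.sum()>3: print('knob',z0,k.sum(),np.nanpercentile(F[k],[1,50,99],axis=0).round(1).tolist())
k=(F[:,2]>101)&(F[:,2]<113)&(abs(F[:,0])<20)&(F[:,1]>-170)&(F[:,1]<-60); print('half end y',np.percentile(F[k,1],[1,99]).round(1))
k=(F[:,2]>60)&(F[:,2]<101)&(abs(F[:,0])<22)&(F[:,1]>-172)&(F[:,1]<-140); print('plate',np.percentile(F[k,1],[1,20,50,80,99]).round(1))
for n,cl in (('w',w),('s',cloud(r))):
    F2=toF(cl.reshape(-1,3)); k=(F2[:,2]>8)&(F2[:,2]<115)&(F2[:,1]<-290)&(F2[:,1]>-460)&(F2[:,0]>-90)&(F2[:,0]<80)
    if k.sum(): print(n,k.sum(),np.percentile(F2[k],[1,50,99],axis=0).round(0).tolist())
F2=toF(cloud(r).reshape(-1,3))
for z in (52,100): 
  k=(F2[:,2]>97)&(F2[:,2]<114)&(abs(F2[:,0])<30)&(F2[:,1]>-160)&(F2[:,1]<150)
print('course top side y',np.percentile(F2[k,1],[.5,99.5]).round(1))
E
```

```text
O [443.7002 -48.6914]
knob 70 249 [[-19.4, -269.1, 72.2], [-0.9, -245.9, 78.2], [18.6, -235.5, 79.9]]
knob 80 556 [[-17.3, -271.4, 80.1], [0.0, -257.3, 84.7], [17.2, -236.3, 89.9]]
knob 90 283 [[-10.2, -271.2, 90.0], [-0.9, -264.3, 91.5], [9.3, -257.2, 93.6]]
half end y [-167.  -136.2]
plate [-171.7 -167.  -149.7 -149.4 -148.9]
w 2 [[-53.0, -460.0, 40.0], [-46.0, -460.0, 40.0], [-39.0, -460.0, 40.0]]
s 77 [[-86.0, -460.0, 9.0], [-53.0, -455.0, 31.0], [-20.0, -447.0, 42.0]]
course top side y [-159.2  141.9]
```

Knob face is at frame y ≈ -271.5, so the travel is about 6.5 mm. The jar is well clear (y < -447, low). Next I'll come down behind the knob with the fingers shut.

```bash
python3 -m inch '[0,0,0,0,0.012,0.01,0, 0,0,0,0,0,0.025,0, 0,0,0,0,0,0.03,0, 0,0,0,0,0,0.03,0, 0,0,0,0,0,0.025,0, 0,0,0,0,0,0.016,0, 0,0,0,0,0,0.009,0, 0,0,0,0,0,0,0, 0,0,0,0,0,0,0, 0,0,0,0,0,0,0]' 10
python3 - <<'E'
from h import *
p=shot('wrist','w8.png');p=shot('side','d8.png');s=sense();print(toF(np.array([s['tcp_pos']])),s['width'],s['contact_force'])
E
```

```text
clock: 24.17
tcp_pos: [464.1, -357.1, 65.4]
tool_rot: [[0.998, 0.064, 0.002], [0.064, -0.998, -0.002], [0.001, 0.002, -1.0]]
contact_force: [0.6, 0.2, -0.5]
width: 0.9
[[   0.51764207 -308.9739034    65.67789627]] 0.9997564964190598 [-0.09806401  1.31988072 -0.15956693]
```

View pics/w8.png

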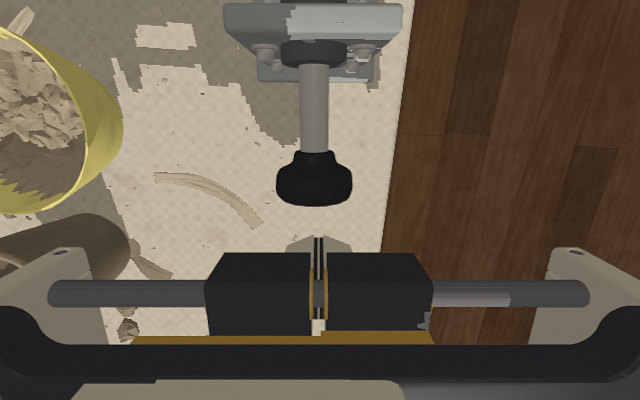

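The knob is centred at (314,180), with the shut fingers in line behind it at (319,250). Now I'll push.

```bash
python3 -m inch '[0,0,0,0,-0.01,0,0, 0,0,0,0,-0.01,0,0, 0,0,0,0,-0.004,0,0, 0,0,0,0,-0.004,0,0, 0,0,0,0,-0.003,0,0, 0,0,0,0,0,0,0]'
python3 -m inch '[0,0,0,0,-0.002,0,0, 0,0,0,0,-0.002,0,0, 0,0,0,0,-0.002,0,0, 0,0,0,0,0,0,0]'
```

```text
clock: 24.77
tcp_pos: [461.6, -324.8, 64.7]
tool_rot: [[0.998, 0.065, 0.0], [0.065, -0.998, -0.0], [0.0, 0.0, -1.0]]
contact_force: [-0.3, -1.4, -0.2]
width: 0.7
clock: 25.1
tcp_pos: [461.3, -319.5, 64.5]
tool_rot: [[0.998, 0.064, 0.0], [0.064, -0.998, -0.001], [0.0, 0.001, -1.0]]
contact_force: [-0.9, -3.8, 2.1]
width: 0.0
```

```bash
python3 -m inch '[0,0,0,0,-0.001,0,0, 0,0,0,0,-0.001,0,0, 0,0,0,0,-0.001,0,0, 0,0,0,0,0,0,0]'
python3 -m inch '[0,0,0,0,-0.001,0,0, 0,0,0,0,-0.001,0,0, 0,0,0,0,0,0,0]'
python3 - <<'E'
from h import *
p=shot('wrist','w9.png');s=sense();print(toF(np.array([s['tcp_pos']])),s['contact_force'])
w=cloud(p);F=toF(w.reshape(-1,3))
for z0,z1 in [(80,90),(90,98)]:
    k=(F[:,2]>z0)&(F[:,2]<z1)&(F[:,1]<-225)&(F[:,1]>-300)&(abs(F[:,0])<25)
    print('knob',z0,k.sum(),np.nanpercentile(F[k],[1,50,99],axis=0).round(1).tolist())
E
```

```text
clock: 25.43
tcp_pos: [461.2, -317.1, 64.6]
tool_rot: [[0.998, 0.064, 0.001], [0.064, -0.998, -0.002], [0.001, 0.002, -1.0]]
contact_force: [-0.7, -6.4, 1.9]
width: 0.3
clock: 25.68
tcp_pos: [461.0, -315.1, 64.6]
tool_rot: [[0.998, 0.064, 0.001], [0.064, -0.998, -0.002], [0.001, 0.002, -1.0]]
contact_force: [-0.5, -6.6, 1.7]
width: 0.4
[[ 9.10106518e-02 -2.67051140e+02  6.45885785e+01]] [-1.60180802 -5.61484871  2.60424882]
knob 80 2056 [[-17.8, -256.6, 80.1], [-0.2, -239.9, 84.9], [17.0, -227.0, 89.9]]
knob 90 1102 [[-10.6, -260.8, 90.0], [-0.1, -247.2, 91.7], [8.5, -239.7, 97.5]]
```

View pics/w9.png

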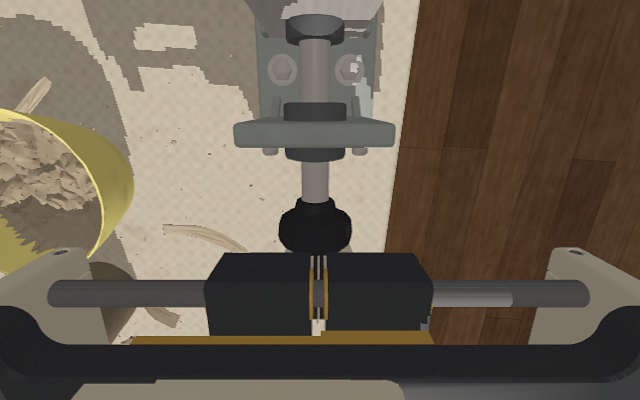

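The fingers rest against the knob at (316,225), and it moves in at about 6 N. I'll push on in small steps until the force rises at the stop.

```bash
python3 -m inch '[0,0,0,0,-0.001,0,0, 0,0,0,0,-0.001,0,0, 0,0,0,0,0,0,0]'
python3 -m inch '[0,0,0,0,-0.001,0,0, 0,0,0,0,-0.0005,0,0, 0,0,0,0,0,0,0]'
python3 -m inch '[0,0,0,0,-0.001,0,0, 0,0,0,0,-0.0005,0,0, 0,0,0,0,0,0,0]'
```

```text
clock: 25.98
tcp_pos: [460.9, -313.7, 64.6]
tool_rot: [[0.998, 0.064, 0.001], [0.064, -0.998, -0.003], [0.001, 0.003, -1.0]]
contact_force: [-0.9, -8.2, 0.7]
width: 0.4
clock: 26.23
tcp_pos: [461.0, -313.7, 64.7]
tool_rot: [[0.998, 0.064, 0.002], [0.064, -0.998, -0.005], [0.001, 0.005, -1.0]]
contact_force: [-1.1, -12.8, -0.4]
width: 0.4
clock: 26.48
tcp_pos: [461.0, -313.7, 64.8]
tool_rot: [[0.998, 0.064, 0.002], [0.064, -0.998, -0.008], [0.002, 0.008, -1.0]]
contact_force: [-1.7, -18.1, -3.6]
width: 0.6
```

```bash
python3 -m inch '[0,0,0,0,-0.001,0,0, 0,0,0,0,-0.001,0,0, 0,0,0,0,0,0,0]'
python3 -m inch '[0,0,0,0,-0.001,0,0, 0,0,0,0,-0.001,0,0, 0,0,0,0,0,0,0, 0,0,0,0,0,0,0]'
```

```text
clock: 26.73
tcp_pos: [461.0, -313.6, 64.9]
tool_rot: [[0.998, 0.064, 0.003], [0.064, -0.998, -0.011], [0.003, 0.011, -1.0]]
contact_force: [-2.8, -25.1, -6.9]
width: 0.3
clock: 27.07
tcp_pos: [461.0, -313.5, 64.9]
tool_rot: [[0.998, 0.064, 0.004], [0.064, -0.998, -0.014], [0.003, 0.014, -1.0]]
contact_force: [-3.9, -33.1, -11.2]
width: 0.4
```

That is a hard stop at 33 N. I'll back off, lift and inspect.

```bash
python3 -m inch '[0,0,0,0,0.006,0,0, 0,0,0,0,0.01,0,0, 0,0,0,0,0.02,0,0, 0,0,0,0,0.02,0,0, 0,0,0,0,0,-0.02,0, 0,0,0,0,0,-0.03,0, 0,0,0,0,0,-0.03,0, 0,0,0,0,0,-0.03,0, 0,0,0,0,0,-0.03,0, 0,0,0,0,0,-0.03,0]'
python3 -m inch '[0,0,0,0,-0.03,-0.01,0, 0,0,0,0,-0.03,-0.01,0, 0,0,0,0,-0.03,-0.01,0, 0,0,0,0,-0.03,-0.01,0, 0,0,0,0,-0.03,0,0, 0,0,0,0,-0.03,0,0, 0,0,0,0,-0.02,0,0, 0,0,0,0,0,0,0, 0,0,0,0,0,0,0, 0,0,0,0,0,0,0]'
python3 - <<'E'
from h import *
p=shot('wrist','w10.png');r=shot('side','d10.png');s=sense();print(s['clock'],s['tcp_pos'],toF(np.array([s['tcp_pos']])),s['contact_force'])
w=cloud(p);F=toF(w.reshape(-1,3));m=redmask(p).ravel()
for z0,z1 in [(98,106),(108,113)]:
    k=m&(F[:,2]>z0)&(F[:,2]<z1)&(abs(F[:,0])<35)&(abs(F[:,1])<170)
    print('course',z0,np.percentile(F[k],[.5,99.5],axis=0).round(1).tolist())
    for a,b in [(-140,-70),(-70,70),(70,140)]:
        j=k&(F[:,1]>a+3)&(F[:,1]<b-3); 
        if j.sum()>50:print('  ',a,j.sum(),'xmid',np.percentile(F[j,0],[2,98]).mean().round(2),'z',np.median(F[j,2]).round(2))
k=(F[:,2]>75)&(F[:,2]<98)&(F[:,1]<-225)&(F[:,1]>-300)&(abs(F[:,0])<25)
if k.sum():print('knob',k.sum(),np.percentile(F[k],[1,99],axis=0).round(1).tolist())
E
```

```text
clock: 27.9
tcp_pos: [463.7, -359.9, 235.2]
tool_rot: [[0.998, 0.065, -0.001], [0.065, -0.998, 0.003], [-0.001, -0.003, -1.0]]
contact_force: [0.4, -1.3, -0.2]
width: 0.5
clock: 28.73
tcp_pos: [451.1, -161.7, 274.1]
tool_rot: [[0.998, 0.065, -0.001], [0.065, -0.998, 0.0], [-0.0, -0.001, -1.0]]
contact_force: [0.3, -0.5, -0.5]
width: 0.6
28.8333 [ 451.026907   -162.33782327  273.97730003] [[-1.81407151e-02 -1.13891703e+02  2.73977300e+02]] [ 0.17351267 -0.64306493 -0.12070296]
course 98 [[-26.8, -137.2, 100.7], [27.8, 65.0, 105.9]]
   -140 1943 xmid 1.04 z 103.19
   -70 5425 xmid 0.43 z 103.22
course 108 [[-5.7, -137.3, 108.0], [7.6, 63.0, 111.5]]
   -140 593 xmid 1.37 z 109.39
   -70 1641 xmid 0.8 z 109.42
```

View pics/w10.png

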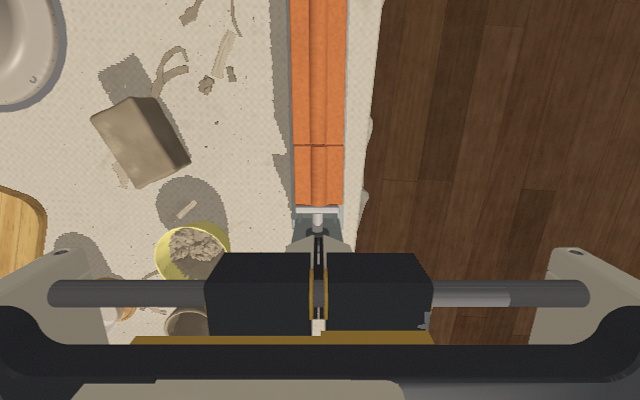

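View pics/d10.png

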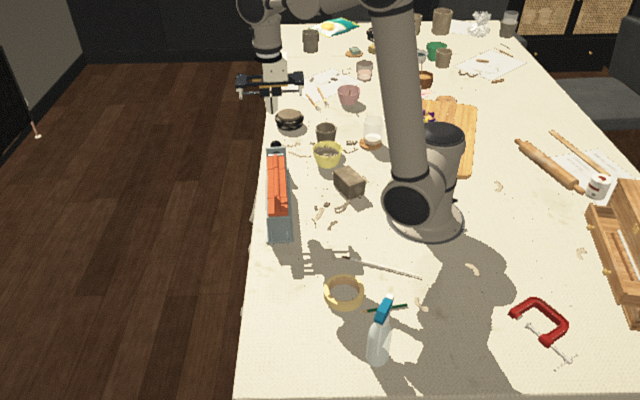

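Run:
```python
from h import *
p=read_camera('wrist');w=cloud(p);g=p['pixels'].astype(int).sum(2)
for c in (300,335):
    r=130+int(np.argmin(g[130:165,c]));print('joint',c,r,toF(w[r-2:r-1,c]).round(1),toF(w[r+2:r+3,c]).round(1))
F=toF(w.reshape(-1,3))
k=(F[:,2]>95)&(F[:,2]<110)&(abs(F[:,0])<22)&(F[:,1]<-142)&(F[:,1]>-175)&(p['pixels'].reshape(-1,3).std(1)<15)
print('plate y',k.sum(),np.percentile(F[k,1],[2,50,98]).round(1))
```

```text
joint 300 144 [[-18.7 -68.4 102.5]] [[-18.8 -72.8 101.7]]
joint 335 144 [[ 19.2 -68.4 103.3]] [[ 19.2 -72.6 103.4]]
plate y 190 [-147.8 -145.  -142.3]
```

```bash
python3 -m inch '[0,0,0,0,-0.03,0,0, 0,0,0,0,-0.03,0,0, 0,0,0,0,-0.03,0,0, 0,0,0,0,-0.03,0,0, 0,0,0,0,-0.03,0,0, 0,0,0,0,0,0,0, 0,0,0,0,0,0,0, 0,0,0,0,0,0,0]'
python3 - <<'E'
from h import *
p=shot('wrist','w11.png');w=cloud(p);F=toF(w.reshape(-1,3));m=redmask(p).ravel()
k=m&(F[:,2]>98)&(F[:,2]<106)&(abs(F[:,0])<35)&(abs(F[:,1])<170)
print('course',np.percentile(F[k],[.5,99.5],axis=0).round(1).tolist())
for a,b in [(-140,-70),(-70,70),(70,140)]:
    j=k&(F[:,1]>a+3)&(F[:,1]<b-3)
    if j.sum()>50: print(a,'xmid',np.percentile(F[j,0],[2,98]).mean().round(2),'z',np.median(F[j,2]).round(2))
g=p['pixels'].astype(int).sum(2)
E
```

```text
clock: 29.55
tcp_pos: [441.7, -12.7, 274.2]
tool_rot: [[0.998, 0.064, -0.0], [0.064, -0.998, -0.0], [-0.0, 0.0, -1.0]]
contact_force: [0.3, -0.1, -0.1]
width: 0.7
course [[-27.0, -31.5, 100.9], [27.4, 139.1, 105.9]]
-70 xmid 0.4 z 103.19
70 xmid -0.23 z 103.25
```

View pics/w11.png

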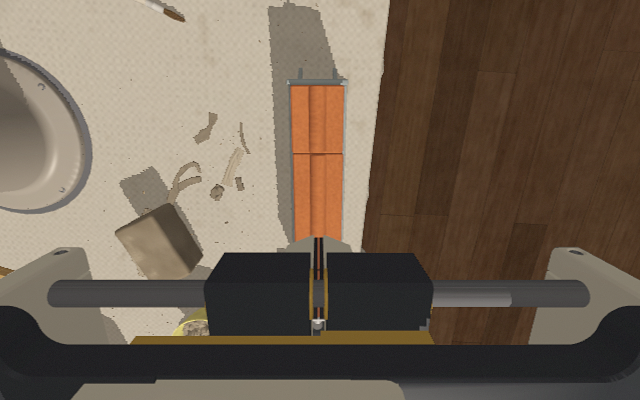

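The joints at (317,153) here and (318,144) before are tight. The full/half joint is at frame y ≈ -70.6, and the clamp plate is against the end at about -141 to -142. All top faces are level at 103.2 mm and centred within about 1 mm. I'll hand in.

```bash
python3 -c "
from workcell import *
print(job_done())"
```

```text
the job is handed in; nothing more can be done
None
```

The second course is finished and the job is handed in at about 30 s of the allowed 64 s; `job_done()` gave no verdict.

**What I did:** I set the full brick on the rib beside the fixed half, then the loose half brick at the clamp end. Both were lowered to contact and released with the clamp still open at about 6.5 mm. I then pushed the knob with the shut fingers until it stopped moving; the force rose to about 33 N there.

**Last checks** (wrist camera, after backing the arm off):

| Check | Result |
|---|---|
| Joints | Both look tight; the full/half joint is at about y -70.6 mm (ideal -70) |
| Top faces | All three at 103.2 mm, so level with each other |
| Across the wall | The loose bricks read about 0.4 and 1 mm off centre, within the camera's 2 mm calibration |
| Clamp plate | Against the half brick's end, at about y -142 mm |
| Cup, tape roll and bowl | I never touched them, and they look unmoved by eye in the pictures; I did not measure them again |

**Not confirmed:** I did not measure the clamp travel directly at the end. That it is home rests on the hard stop and the plate position. One measuring script failed twice on an empty patch of image; other views covered what it was meant to measure.

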